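Switch the bench dust extraction over to the other machine

ROBOT

A 6-joint arm with a two-finger parallel gripper is mounted at the origin on the work surface. World frame = base frame: x ahead of the robot, y to its left, z up, the work surface at z = 0. Lengths are in mm, angles in degrees, forces in N, time in s.
With the tool pointing down it reaches from about 350 to 850 mm from the base axis. Payload 8.1 kg.
Tool frame: the origin (TCP) lies at the very end of the fingers, on their centre line; the grasp point (between the pads) lies r.tcp_to_grasp behind it (r.tcp_to_grasp is the distance from the TCP to the grasp point, in mm); z points along the fingers, y is the line along which they close (so a half turn about z gives the same grasp; the last joint's range is limited). The gripper opens to 85 mm and grips with 20 to 120 N. Pads are 22 mm wide; open, the fingers measure 114 mm over their backs; the gripper's body (76 mm by 85 mm) begins 54 mm behind the grasp point. The pads swing forward as they close: fully open they stand 13 mm farther back than shut.
Start: joints at [-77.028, 7.471, 85.268, -0, 87.261, -4.893], TCP at [184.084, -571.068, 231.292] pointing down, gripper open.
Joint ranges: [-169.43, 169.43], [-51.17, 129.36], [1.28, 143.12], [-76.62, 256.62], [0, 156.53], [-152.29, 152.29]. Speed limits (degrees/s): [136.94, 136.94, 159.86, 180, 180, 180].

INTERFACE

Orientations are given as [roll, pitch, yaw] about the fixed x, y, z axes, in that order (R = Rz(yaw) Ry(pitch) Rx(roll)).
In Python, from bench import r gives the robot as it stands.
- The arm moves only by the shell command python3 -m handwheel 'ROWS' [OPENING] [FORCE]. ROWS is JSON, a list of rows, each a list of 4 numbers: the shift along the tool's x, y, z in m, then the turn about the tool's z in degrees. A call has 1 to 10 rows; each row shifts and turns the commanded pose from where the row before left it, along the tool's axes as they then stand; what a row does not reach is not made up. A row lasts 1/10 s, in which the tool goes at most 50 mm and 8.59 degrees, less where a joint would pass 70% of its speed; a pose out of reach is approached as far as the arm can. A call is refused whole if a number of a shift passes 0.05 or a number of a turn 8.59, either way. A call with a gripper value outside its range is refused whole. OPENING is the finger opening in m, from 0 to 0.0854, set as the call begins (- or left out, the last holds). The fingers move at their own pace and stop on an object; FORCE is the grip in N (left out, the last holds). Time passes only in rows, so rows that do not move let the fingers close. It gives the time, the measured TCP pose, the force, the opening and the grip force at its end, in the units of the state.
- r.sense(): the state, without advancing time (a new reading comes with each control period).
- r.snapshot(name): name is "scene" or "top" or "wrist"; returns the picture (420x560x3 uint8, red, green, blue); there is no depth.
- r.camera_params(name): a dict with "fx", "fy", "cx", "cy" (pixels), "R" (3x3) and "t" (3): a world point X has camera coordinates R X + t; the wrist camera has in their place "mount" (4x4, takes a point from camera to tool coordinates, whose origin is the TCP and whose axes are the flange's). Camera axes: x right, y down, z forward; pixel columns grow to the right and rows downward; lengths in mm; the calibration is good to about 2 mm. A picture is of the moment at which its call begins: read the wrist's pose just before it. camera_params takes no time and is no camera call.
- r.hand_in(): hands the job in; it is judged then, once.
The state is a dict: "time": time; "joint_pos": joint angles; "qd": joint speeds; "joint_efforts": joint torques, N m; "tool_pos": TCP position; "tcp_rot": TCP orientation; "ft_force": force on the tool from outside, world axes, zero at the start; "wrist_torque": the same for the moment, N m; "finger_gap": finger opening in mm; "grip_force": force on a finger pad.
Only numpy, scipy, OpenCV 4.12 (cv2) and the standard library are available. Lean on these libraries where they do the work, as an engineer would, in place of code of your own. Each camera call takes 0.05 s, during which the arm holds its last target. There are 200 camera calls.

TASK

Switch the dust suction over to the other machine: hook a fingertip behind the red lip of the blast gate that stands shut and draw its blade out until it is fully open, then push the blade of the other gate in until it is fully shut. Open before you shut, so that the fan is never starved; do not grip the lips between the fingers, and leave the loose things on the bench as they stand.

Things in the scene. Friction and masses are not known exactly. Their poses are not given: they have to be found in the camera images.
- extraction: Fixed level 80 mm metal duct along its y axis, axis 95 mm above the bench, tee in the middle with the trunk going to +x and down. Blue buffing machine in a grey hood at the +y end, green belt linisher at the -y end: 270 mm high, beginning 560 mm from the middle. Origin: on the bench under the tee. Turned a little about z; both gates sit on the duct and turn with it.
- gate_a: Fixed frame of the blast gate that starts shut (blade pushed in): dark steel square on the duct, 112 mm wide in x, 20 mm thick in y, 39 to 151 mm above the bench, with round collars 45 mm to each side; left or right of the tee. Origin: on the bench under the duct axis, in the plane of the blade. x points away from the robot; the blade is drawn out along -x.
- gate_b: The same frame, of the blast gate that starts open (blade drawn out), on the other side of the tee; origin and axes as for gate_a.
- blade_a (a joint): How far the blade of gate_a is drawn out, in m: 0 fully shut, 0.085 fully open (hard end stops at both); starts at 0 to 0.02. The blade, an upright sheet 3 mm thick from 50 to 140 mm above the bench, slides level along the gate's -x with about 3 N of friction plus 8 N per m/s and stays where it is left.
- blade_b (a joint): The same for gate_b: 0 fully shut, 0.085 fully open. It starts at 0.065 to 0.085.
- lip_a (a point): Middle of the top edge of gate_a's red lip, 140 mm above the bench; moves with the blade, axes as the gate. The lip is the blade's end nearest the robot folded towards +y: upright, 3 mm thick in x, 34 mm wide in y, 90 mm high; the blade sheet meets it 15.5 mm to the -y side. Behind it (+x), on the sheet's +y side, is free space: 69 mm to the frame when shut, 154 mm when open.
- lip_b (a point): The same point on the lip of gate_b's blade; same sizes and axes.
- nozzle: Loose brass nozzle standing on the bench between the gates, 48 mm across the foot, 75 mm high; origin at the centre of its underside.
- felt_wheel: Loose white felt wheel lying flat in front, 100 mm across, 25 mm high; origin at the centre of its underside.
- flap_disc: Loose red-brown flap disc with a green hub lying flat at the front on the +y side, 115 mm across, 16 mm high; origin at the centre of its underside.
- green_bar: Loose green bar of polishing compound lying on the +y side, 120 x 45 x 40 mm high; origin at the centre of its underside.
- brown_bar: Loose brown bar of polishing compound lying on the -y side, 120 x 45 x 40 mm high; origin at the centre of its underside.
- oil_can: Loose yellow can standing on the -y side, 60 mm across, 130 mm high; origin at the centre of its underside.
- screwdriver: Loose screwdriver with an orange handle lying at the front on the -y side, under 35 mm high.

How it is judged (in metres and radians):
On the way, in this order (a step that is already met when the one before it is completed fails the run):
1. the shut gate is drawn fully open while the other is still open (value of joint blade_a above 0.079 m and value of joint blade_b above 0.055 m), for 0.2 s.
2. the other gate is pushed fully shut (value of joint blade_b below 0.005 m and value of joint blade_a above 0.079 m), for 0.2 s.
At the end, for the whole second after the job is handed in: The gate that started shut is fully open (within 6 mm of its stop), the one that started open is fully shut (within 5 mm), both blades at rest, and every loose thing is within 25 mm of where it was, the nozzle and the can upright (all of step 2 and velocity of joint blade_a between -0.01 and 0.01 m/s and velocity of joint blade_b between -0.01 and 0.01 m/s and distance of each of nozzle, felt_wheel, flap_disc, green_bar, brown_bar, oil_can, screwdriver from where it was at the start of the episode below 0.025 m and angle between each of nozzle, oil_can's own z axis and vertical below 0.1 rad); the robot touches nothing.
It fails at once if the fan is starved: the open gate is closed (under 50 mm of opening) before the other is drawn open (over 75 mm) (value of joint blade_a below 0.075 m and value of joint blade_b below 0.05 m).
It fails at once if a lip is gripped between the fingers ((x of the grasp point in the frame of lip_a between -0.004 and 0.004 m and y of the grasp point in the frame of lip_a between -0.02 and 0.02 m and z of the grasp point in the frame of lip_a between -0.07 and 0.012 m and contact force between the fingers and blade_a above 2 N) or (x of the grasp point in the frame of lip_b between -0.004 and 0.004 m and y of the grasp point in the frame of lip_b between -0.02 and 0.02 m and z of the grasp point in the frame of lip_b between -0.07 and 0.012 m and contact force between the fingers and blade_b above 2 N)).
It fails at once if a loose thing is lifted, pushed away or knocked over (distance of any of nozzle, felt_wheel, flap_disc, green_bar, brown_bar, oil_can, screwdriver from where it was at the start of the episode above 0.025 m or angle between any of nozzle, oil_can's own z axis and vertical above 0.3 rad).
It also fails if it takes over 64 s, if anything falls off the work surface, if the arm or the gripper's body presses on something with over 40 N, if the wrist force passes 120 N, or if a joint passes its speed limit or range.

## Working session

There is one attempt and no reset: what is moved stays moved. The work goes in short steps, Python scripts to look and compute and a shell command to move; the robot and the scene stay as the last step left them, time stands still between calls to the robot, and variables do not carry over. Pictures are saved under pics/ and viewed, at most 10 in all, crops included, and the job is handed in when it is done.

```bash
mkdir -p pics
python3 - <<'E'
from bench import r
import cv2
s=r.sense();print(s["tool_pos"],s["tcp_rot"],s["time"],s["finger_gap"],r.tcp_to_grasp)
for n in("scene","top"):
    cv2.imwrite(f"pics/{n}0.png",r.snapshot(n)[:,:,::-1]);print(n,r.camera_params(n))
print(r.camera_params("wrist"))
E
```

```text
[ 183.94999816 -570.50537261  230.21430822] [-1.79890421e+02 -8.64722920e-03  1.78654211e+01] 0.0 85.0341677339061 18.700000000000003
scene {'fx': 488.51107026113283, 'fy': 488.51107026113283, 'cx': 276.73637840180726, 'cy': 215.82684718045266, 'R': array([[-0.07829007,  0.99684417, -0.01312866],
       [ 0.86016675,  0.06088676, -0.50636545],
       [-0.50396808, -0.05093622, -0.86221904]]), 't': array([  56.19216754, -404.08135912, 1672.54579026])}
top {'fx': 492.6668309907003, 'fy': 492.6668309907003, 'cx': 274.7786404012072, 'cy': 205.65881054385974, 'R': array([[ 0.0177457 , -0.99982275, -0.00629015],
       [-0.97593842, -0.01595367, -0.21746189],
       [ 0.21732299,  0.00999781, -0.97604854]]), 't': array([ -23.43500576,  555.53027047, 1465.87436858])}
{'fx': 301.38796119946693, 'fy': 301.38796119946693, 'cx': 281.64090732042024, 'cy': 202.79981253990556, 'mount': array([[-8.49878512e-04, -9.59547000e-01, -2.81547213e-01,
         7.13796332e+01],
       [ 9.99999560e-01, -7.03635571e-04, -6.20523765e-04,
        -6.06810733e-01],
       [ 3.97315083e-04, -2.81547617e-01,  9.59547175e-01,
        -1.42733603e+02],
       [ 0.00000000e+00,  0.00000000e+00,  0.00000000e+00,
         1.00000000e+00]])}
```

View pics/top0.png

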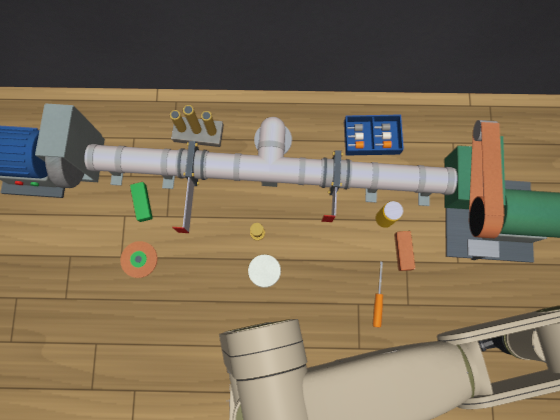

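View pics/scene0.png

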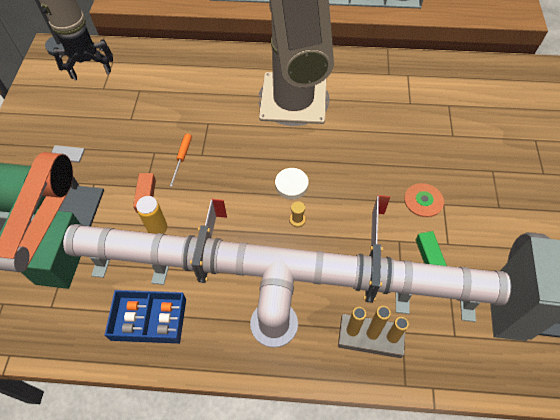

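The top view shows the shut gate (A) on the right, with its red lip near (329,218), and the open gate (B) on the left, with its lip near (181,230). The nozzle is at (257,231) and the can at (389,213). The scene view shows the lips at (219,208) and (383,204).

```bash
cat > h.py <<'E'
import numpy as np,cv2
from bench import r
def ray(n,u,v):
    c=r.camera_params(n);d=np.array([(u-c['cx'])/c['fx'],(v-c['cy'])/c['fy'],1])
    return -c['R'].T@c['t'],c['R'].T@d
def plane(n,u,v,z):
    o,d=ray(n,u,v);return o+d*(z-o[2])/d[2]
def proj(n,X):
    c=r.camera_params(n);p=c['R']@np.array(X)+c['t'];return c['fx']*p[0]/p[2]+c['cx'],c['fy']*p[1]/p[2]+c['cy']
E
python3 - <<'E'
from h import *
for n,wins in(("top",{"a":(310,200,350,232),"b":(165,215,200,240)}),("scene",{"a":(205,190,235,225),"b":(370,190,395,220)})):
    im=cv2.imread(f"pics/{n}0.png").astype(int);b,g,rr=im[...,0],im[...,1],im[...,2]
    m=((rr>80)&(g<0.35*rr)&(b<0.4*rr)).astype('uint8')
    for k,(x0,y0,x1,y1) in wins.items():
        c=m[y0:y1,x0:x1];cs,_=cv2.findContours(c,cv2.RETR_EXTERNAL,cv2.CHAIN_APPROX_NONE)
        q=max(cs,key=cv2.contourArea);pts=q.reshape(-1,2)+[x0,y0]
        print(n,k,len(pts),cv2.approxPolyDP(q,1.5,True).reshape(-1,2).tolist(),[x0,y0], "bbox",pts.min(0),pts.max(0))
# duct axis from top: frames' upper edges guess, nozzle, can, wheel positions
for nm,u,v,z in(("nozzle top",257,228,75),("can top",393,210,130),("felt",264,270,25),("flap",138,260,16),("green",141,201,40),("brown",405,250,40),("frameB",191,160,151),("frameA",336,170,151),("ductL",95,157,135),("ductR",447,180,135)):
    print(nm,plane("top",u,v,z).round())
im=cv2.imread("pics/top0.png");cv2.imwrite("pics/crop.png",cv2.resize(im[130:250,160:360],None,fx=4,fy=4,interpolation=cv2.INTER_CUBIC))
E
```

```text
top a 27 [[13, 20], [21, 21], [24, 16], [14, 16]] [310, 200] bbox [323 216] [334 221]
top b 26 [[9, 13], [13, 16], [22, 17], [18, 13]] [165, 215] bbox [174 228] [187 232]
scene a 50 [[8, 10], [12, 26], [21, 26], [18, 11]] [205, 190] bbox [213 200] [226 216]
scene b 35 [[17, 12], [16, 14], [9, 12], [9, 23], [14, 22]] [370, 190] bbox [379 202] [387 213]
nozzle top [482.  39.  75.]
can top [ 533. -363.  130.]
felt [360.  16.  25.]
flap [385. 410.  16.]
green [569. 409.  40.]
brown [ 427. -417.   40.]
frameB [671. 237. 151.]
frameA [ 647. -194.  151.]
ductL [681. 531. 135.]
ductR [ 626. -525.  135.]
```

View pics/crop.png

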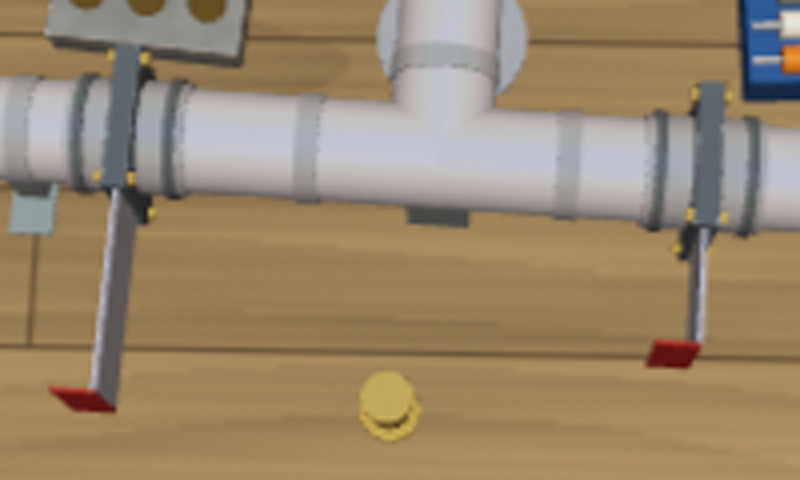

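The crop shows lip A's top edge from (323.2,215.2) to (335.5,215.7) in full-image pixels. Lip B's top edge starts at (172.5,227), and its sheet top joins near (184,227). The fold goes towards +y, as described.

```bash
python3 - <<'E'
from h import *
for k,l in(("A",[(323.2,215.2),(335.5,215.7)]),("B",[(172.5,227),(184.5,227.3)])):
    print(k,[plane("top",*p,140).round(1) for p in l])
    # scene cam check of edges
print("scene A",[plane("scene",*p,140).round(1) for p in((213,200),(223,201))])
print("scene B",[plane("scene",*p,140).round(1) for p in((387,202),(379,202),(387,204))])
Y=np.radians(-3);gx=np.array([np.cos(Y),np.sin(Y)]);gy=np.array([-gx[1],gx[0]])
print(gx,gy)
E
python3 -m handwheel '[[0,0,0,7],[0,0,0,7],[0,0,0,7]]' 0
```

```text
A [array([ 512. , -156.7,  140. ]), array([ 511.1, -192.6,  140. ])]
B [array([469.8, 281.8, 140. ]), array([469.5, 246.8, 140. ])]
scene A [array([ 516.2, -184.3,  140. ]), array([ 517.5, -157.2,  140. ])]
scene B [array([490.2, 276.2, 140. ]), array([491.6, 255.2, 140. ]), array([496.4, 276. , 140. ])]
[ 0.99862953 -0.05233596] [0.05233596 0.99862953]
time: 0.4
tool_pos: [184.0, -570.7, 230.6]
tcp_rot: [-179.9, 0.0, -3.4]
ft_force: [-0.8, 0.2, -0.6]
finger_gap: 44.1
grip_force: 0.0
```

```bash
python3 -m handwheel '[[0.0243,-0.0301,0,0],[0.0243,-0.0301,0,0],[0.0243,-0.0301,0,0],[0.0243,-0.0301,0,0],[0.0243,-0.0301,0,0],[0.0243,-0.0301,0,0],[0.0243,-0.0301,0,0]]'
python3 -m handwheel '[[0.0243,-0.0301,0,0],[0.0243,-0.0301,0,0],[0.0243,-0.0301,0,0],[0.0243,-0.0301,0,0],[0.0243,-0.0301,0,0],[0.0243,-0.0301,0,0],[0.0243,-0.0301,0,0],[0,0,0,0],[0,0,0,0]]'
python3 - <<'E'
from h import *
s=r.sense();print(s["tool_pos"],s["tcp_rot"]);cv2.imwrite("pics/w1.png",r.snapshot("wrist")[:,:,::-1]);cv2.imwrite("pics/t1.png",r.snapshot("top")[:,:,::-1])
from scipy.spatial.transform import Rotation as Ro
c=r.camera_params("wrist");M=c["mount"];R=Ro.from_euler("xyz",s["tcp_rot"],degrees=True).as_matrix()
for X in((513,-174,140),(548,-170,140),(514,-157,140),(512,-191,140)):
    t=R.T@(np.array(X)-s["tool_pos"]);p=M[:3,:3].T@(t-M[:3,3]);print(X,(c['fx']*p[0]/p[2]+c['cx']).round(),(c['fy']*p[1]/p[2]+c['cy']).round())
E
```

```text
time: 1.1
tool_pos: [366.1, -368.5, 230.9]
tcp_rot: [-180.0, 0.0, -3.1]
ft_force: [0.1, -0.7, 0.1]
finger_gap: 0.2
grip_force: 0.0
time: 2.0
tool_pos: [546.9, -168.1, 230.6]
tcp_rot: [-180.0, 0.1, -3.0]
ft_force: [0.0, 0.1, 0.8]
finger_gap: -0.1
grip_force: 0.0
[ 546.86979812 -168.05882745  230.59880335] [-1.79991115e+02  7.68273085e-02 -3.01735224e+00]
(513, -174, 140) 292.0 244.0
(548, -170, 140) 285.0 204.0
(514, -157, 140) 271.0 244.0
(512, -191, 140) 312.0 244.0
```

View pics/w1.png

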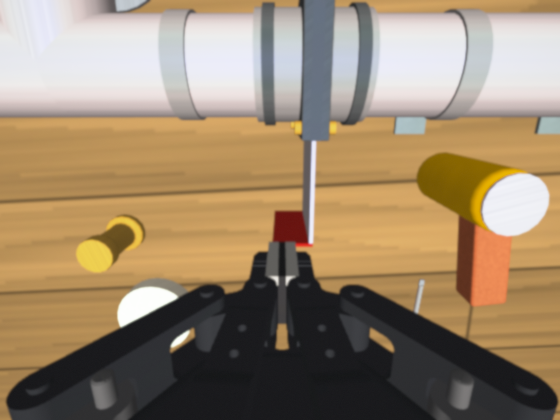

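The wrist view shows lip A's back at columns 273–308 with its top edge at row 243, as predicted. The sheet is at columns 305–315, and the fingertip is over the free pocket. I'll lower it now.

```bash
python3 -m handwheel '[[0.002,-0.003,0.02,0],[0,0,0.02,0],[0,0,0.02,0],[0,0,0.02,0],[0,0,0.02,0],[0,0,0.02,0],[0,0,0,0],[0,0,0,0]]'
python3 -m handwheel '[[-0.008,0,0,0],[-0.008,0,0,0],[-0.008,0,0,0],[-0.008,0,0,0],[-0.008,0,0,0],[0,0,0,0]]'
```

```text
time: 2.9
tool_pos: [548.3, -166.8, 111.4]
tcp_rot: [-180.0, 0.0, -3.2]
ft_force: [0.3, -0.3, 1.1]
finger_gap: 0.1
grip_force: 0.0
time: 3.5
tool_pos: [508.1, -163.8, 111.6]
tcp_rot: [180.0, 0.0, -3.2]
ft_force: [-0.4, -0.2, -0.3]
finger_gap: -0.0
grip_force: 0.0
```

```bash
python3 -m handwheel '[[-0.01,0,0,0],[-0.01,0,0,0],[-0.01,0,0,0],[-0.01,0,0,0]]'
python3 - <<'E'
from h import *
s=r.sense();print(s["tool_pos"]);cv2.imwrite("pics/w2.png",r.snapshot("wrist")[:,:,::-1])
E
```

```text
time: 3.9
tool_pos: [468.5, -161.7, 111.6]
tcp_rot: [180.0, -0.0, -3.1]
ft_force: [3.4, 0.4, 2.5]
finger_gap: -0.1
grip_force: 1.9
[ 468.54076128 -161.66737666  111.56950372]
```

View pics/w2.png

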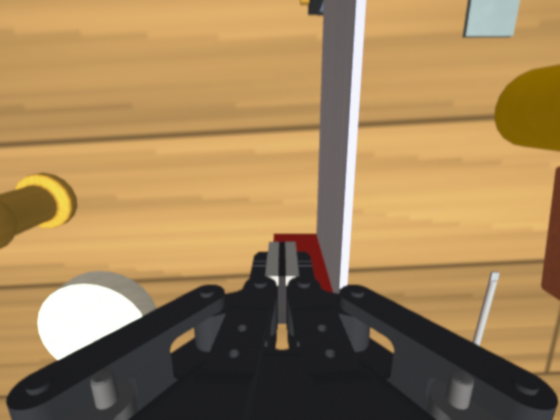

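The lip is hooked and moving: the sheet is drawn out and the force is about 3.4 N. I'll go on to the stop.

```bash
python3 -m handwheel '[[-0.006,0,0,0],[-0.006,0,0,0]]'; python3 -m handwheel '[[-0.004,0,0,0],[-0.004,0,0,0]]';python3 -m handwheel '[[-0.003,0,0,0],[-0.003,0,0,0]]'
```

```text
time: 4.15
tool_pos: [457.1, -160.9, 111.1]
tcp_rot: [-180.0, -0.1, -3.1]
ft_force: [39.2, -2.9, -16.5]
finger_gap: -0.1
grip_force: 21.6
time: 4.35
tool_pos: [457.2, -161.1, 112.7]
tcp_rot: [179.9, -1.1, -3.1]
ft_force: [64.0, -2.8, -32.6]
finger_gap: -0.2
grip_force: 31.2
time: 4.55
tool_pos: [457.1, -161.2, 114.2]
tcp_rot: [179.9, -1.9, -3.1]
ft_force: [94.5, -5.2, -56.7]
finger_gap: -0.5
grip_force: 46.4
```

The stop is reached: force is rising with no further travel. I'll back off, rise and cross over to the front of lip B.

```bash
python3 -m handwheel '[[0.01,0,0,0],[0.01,0,0,0],[0.01,0,0,0],[0.006,0,0,0],[0,0,0,0],[0,0,-0.02,0],[0,0,-0.02,0],[0,0,-0.02,0],[0,0,-0.02,0],[0,0,0,0]]'
python3 -m handwheel '[[-0.0069,-0.0415,0,0],[-0.0069,-0.0415,0,0],[-0.0069,-0.0415,0,0],[-0.0069,-0.0415,0,0],[-0.0069,-0.0415,0,0],[-0.0069,-0.0415,0,0],[-0.0069,-0.0415,0,0],[-0.0069,-0.0415,0,0],[-0.0069,-0.0415,0,0],[-0.0069,-0.0415,0,0]]'
python3 -m handwheel '[[0,0,0,0],[0,0,0,0]]'
python3 - <<'E'
from h import *
s=r.sense();print(s["tool_pos"],s["tcp_rot"]);cv2.imwrite("pics/w3.png",r.snapshot("wrist")[:,:,::-1]);cv2.imwrite("pics/t3.png",cv2.resize(r.snapshot("top")[130:250,160:360,::-1],None,fx=4,fy=4))
E
```

```text
time: 5.55
tool_pos: [480.2, -163.0, 194.3]
tcp_rot: [179.9, -0.2, -3.1]
ft_force: [0.2, 0.0, 0.2]
finger_gap: 0.2
grip_force: 0.0
time: 6.55
tool_pos: [431.7, 257.2, 190.0]
tcp_rot: [179.9, 0.1, -3.1]
ft_force: [0.3, -1.0, 0.1]
finger_gap: 0.1
grip_force: 0.0
time: 6.75
tool_pos: [431.8, 256.2, 189.9]
tcp_rot: [179.9, 0.1, -3.0]
ft_force: [0.5, -0.5, -0.0]
finger_gap: -0.0
grip_force: 0.0
[431.83272797 256.23847113 189.90222696] [ 1.79915287e+02  1.10461049e-01 -3.00112300e+00]
```

View pics/w3.png

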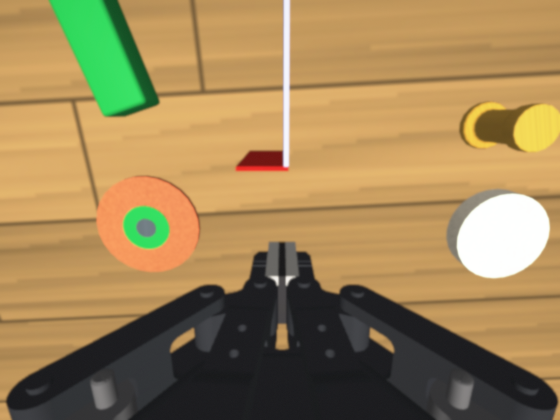

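View pics/t3.png

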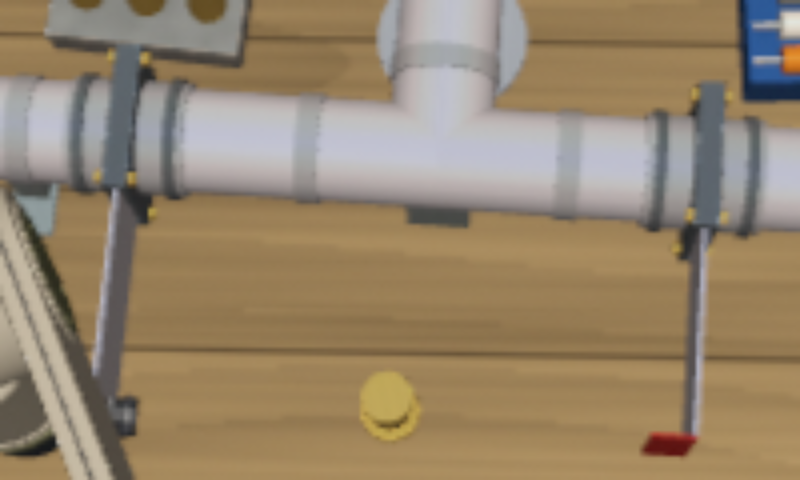

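Gate A stands drawn out in the top view, with its lip now at crop (668,444). The wrist view shows lip B ahead of the fingertip at columns 237–289, row 168, with clear bench below. I'll lower the tip and push.

```bash
python3 -m handwheel '[[0,-0.004,0.02,0],[0,0,0.02,0],[0,0,0.02,0],[0,0,0.02,0],[0,0,0,0],[0,0,0,0]]'
python3 -m handwheel '[[0.008,0,0,0],[0.008,0,0,0],[0.008,0,0,0],[0.008,0,0,0],[0.008,0,0,0],[0.008,0,0,0]]'
python3 -m handwheel '[[0.008,0,0,0],[0.008,0,0,0],[0.008,0,0,0],[0.008,0,0,0]]'
```

```text
time: 7.45
tool_pos: [433.1, 258.8, 111.3]
tcp_rot: [180.0, 0.0, -3.2]
ft_force: [0.6, -0.6, 0.7]
finger_gap: 0.1
grip_force: 0.0
time: 8.05
tool_pos: [481.5, 257.4, 111.3]
tcp_rot: [-180.0, 0.0, -3.1]
ft_force: [-3.2, 0.3, 2.1]
finger_gap: 0.1
grip_force: 1.8
time: 8.45
tool_pos: [513.6, 255.7, 111.2]
tcp_rot: [-180.0, 0.0, -3.1]
ft_force: [-3.6, 1.9, 1.1]
finger_gap: 0.3
grip_force: 1.8
```

```bash
python3 -m handwheel '[[0.005,0,0,0],[0.005,0,0,0]]'
python3 -m handwheel '[[0.004,0,0,0]]'
```

```text
time: 8.65
tool_pos: [523.3, 255.0, 111.2]
tcp_rot: [180.0, 0.0, -3.1]
ft_force: [-3.3, 2.3, 1.1]
finger_gap: -0.3
grip_force: 1.7
time: 8.75
tool_pos: [527.3, 254.8, 111.2]
tcp_rot: [-180.0, 0.0, -3.1]
ft_force: [-3.9, 3.2, 1.3]
finger_gap: 0.2
grip_force: 1.7
```

```bash
python3 -m handwheel '[[0.004,0,0,0]]'
python3 -m handwheel '[[0.004,0,0,0]]'
```

```text
time: 8.85
tool_pos: [531.1, 254.6, 111.2]
tcp_rot: [180.0, 0.0, -3.1]
ft_force: [-3.0, 1.3, 1.2]
finger_gap: 0.1
grip_force: 1.7
time: 8.95
tool_pos: [535.1, 254.4, 111.2]
tcp_rot: [180.0, 0.0, -3.1]
ft_force: [-2.6, 1.8, 0.7]
finger_gap: 0.1
grip_force: 1.7
```

```bash
python3 -m handwheel '[[0.004,0,0,0]]'
python3 -m handwheel '[[0.003,0,0,0]]'
```

```text
time: 9.05
tool_pos: [539.1, 254.2, 111.2]
tcp_rot: [180.0, 0.0, -3.1]
ft_force: [-3.5, 1.9, -0.8]
finger_gap: -0.2
grip_force: 1.7
time: 9.15
tool_pos: [539.3, 254.2, 111.1]
tcp_rot: [180.0, 0.4, -3.1]
ft_force: [-31.1, 0.2, 18.9]
finger_gap: 0.1
grip_force: 15.4
```

The stop is reached at 539 mm with 31 N. I'll hold briefly, back away, rise and check.

```bash
python3 -m handwheel '[[0,0,0,0],[0,0,0,0],[0,0,0,0],[-0.01,0,0,0],[-0.02,0,0,0],[-0.02,0,0,0]]'
python3 -m handwheel '[[0,0,-0.03,0],[0,0,-0.03,0],[0,0,-0.03,0],[-0.02,0,-0.02,0],[-0.02,0,0,0],[-0.03,0,0,0],[-0.03,0,0,0],[-0.03,0,0,0],[0,0,0,0],[0,0,0,0]]'
python3 - <<'E'
from h import *
cv2.imwrite("pics/t4.png",r.snapshot("top")[:,:,::-1])
E
```

```text
time: 9.75
tool_pos: [492.3, 256.3, 111.5]
tcp_rot: [180.0, -0.1, -3.2]
ft_force: [-0.5, 0.4, -0.0]
finger_gap: -0.0
grip_force: 0.0
time: 10.75
tool_pos: [362.7, 263.9, 221.9]
tcp_rot: [-180.0, -0.1, -3.1]
ft_force: [-0.2, 0.3, 0.2]
finger_gap: 0.1
grip_force: 0.0
```

View pics/t4.png

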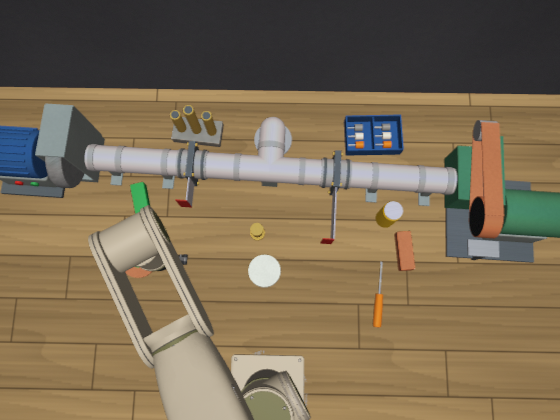

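The view shows lip A drawn out at (328,241) and lip B pushed in at (184,203). The loose things in view haven't moved, and the arm is clear.

```bash
python3 -c "
from bench import r
print(r.hand_in())"
```

```text
the job is handed in; nothing more can be done
None
```

The job is handed in: I drew the shut gate open to its stop, then pushed the other gate shut to its stop; the final picture shows the arm clear and nothing in view moved (it hid part of the flap disc and green bar), but no verdict came back.

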